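# Close the tile printing jig

### The job

Get the tile printing jig ready to print: with the fingertips, first push the upright metal hold-down flap over until it lies flat above the tile, and only then push the open wooden printing frame over on its hinge, without slamming it, until it is fully shut over the flap. Only push: lift or carry nothing, and leave the tile in its place and the things lying around the jig where they are.

Things in the scene. Friction and masses are not known exactly. Their poses are not given: they have to be found in the camera images.
- jig: Printing jig, a fixed plywood board 260 (x) x 320 (y) x 18 mm high on the table; it stays put. Origin under the centre of the board, at table height. Its x axis is parallel to both hinges; the flap hinge is on its -y side, the frame hinge on its +y side. Six 6 mm high brass pins on the board hold the tile.
- flap (a joint): Hinge angle of the metal hold-down flap, rad: 0 = flat, level over the tile (its stop), 1.57 = upright; starts near upright (1.35 to 1.65, stop at 1.75). Flat, its top is 32 mm above the table. It folds towards the jig's +y. The hinge is stiff: the flap stays at any angle where it is left, and 1 to 2 N at the free edge moves it.
- flap_hinge (a point): Middle of the flap's hinge line, at jig (0, -120, 28) mm. Its frame is the flap's: x along the hinge, y from the hinge to the free edge, z out of the face that is on top when flat (outer face at z = 4 mm).
- flap_edge (a point): Middle of the flap's free edge, 130 mm from the hinge, on the outer face (on top when flat). The flap is a 4 mm aluminium plate 140 mm wide (along jig x), 130 mm long, with a window (60 mm along the hinge, from 33 to 98 mm away from the hinge), so the solid bar along the free edge is 32 mm wide.
- frame (a joint): Hinge angle of the wooden printing frame, rad: 0 = shut, level over the flap (its stop), 1.57 = upright; starts open, upright or leaning outward (1.6 to 1.85, stop at 2.0). Shut, its top is 58 mm above the table. It swings towards the jig's -y. The hinge is stiff: the frame stays at any angle where it is left, and about 1 to 5 N at the free edge moves it.
- frame_hinge (a point): Middle of the frame's hinge line, at jig (0, 130, 36) mm. Its frame is the printing frame's: x along the hinge, -y from the hinge to the free edge, z out of the outer face (on top when shut; outer face at z = 22 mm).
- frame_edge (a point): Middle of the frame's free edge, 260 mm from the hinge, on the outer face (on top when shut). The frame is 220 mm wide (along jig x), 260 mm long and 22 mm thick, of 35 mm wide wooden bars round a thin metal stencil plate.
- tile: Loose white hexagonal ceramic tile, 100 mm across flats, 8 mm thick, lying on the jig board between the pins under the flap's place; origin at the centre of its underside, 18 mm above the table. Not to be lifted or moved.
- squeegee: Bystander: wooden squeegee with rubber blade, 170 x 60 x 45 mm high, lying parallel to the flap hinge on the table outside it. Origin on its underside.
- ink_pot: Bystander: small ink jar, 64 mm across, 75 mm high, beside the jig's +x side. Origin at the centre of its underside.
- tape: Bystander: roll of tape, 84 mm across, 24 mm high, lying beside the jig's +x side. Origin at the centre of its underside.
- tiles: Bystander: stack of four hexagonal tiles, 100 mm across, 34 mm high, on the table outside the frame hinge, partly under the leaning frame. Origin at the centre of its underside.

How it is judged (in metres and radians):
On the way, in this order (a step that is already met when the one before it is completed fails the run):
1. the flap lies flat while the frame is still open (value of joint flap below 0.07 rad and value of joint frame above 0.6 rad), for 0.2 s.
2. the printing frame is fully shut over the flat flap (value of joint frame below 0.05 rad and value of joint flap below 0.07 rad), for 0.2 s.
At the end, for the whole second after the job is handed in: The flap is flat (within 0.07 rad) and the printing frame shut over it (within 0.05 rad), the tile lies within 8 mm of where it began, and no bystander has moved by 30 mm or more (all of step 2 and distance of tile from where it was at the start of the episode below 0.008 m and linear speed of tile below 0.02 m/s and distance of each of squeegee, ink_pot, tape, tiles from where it was at the start of the episode below 0.03 m); the robot touches nothing.
It fails at once if the frame is swung down on a flap that is not folded down (value of joint frame below 0.6 rad and value of joint flap above 0.25 rad).
It fails at once if the frame is slammed (faster than 4 rad/s in closing) (velocity of joint frame below -4 rad/s).
It fails at once if the tile is lifted or pushed out of its place (distance of tile from where it was at the start of the episode above 0.012 m).
It fails at once if a thing around the jig is moved, lifted or carried (30 mm or more) (distance of any of squeegee, ink_pot, tape, tiles from where it was at the start of the episode above 0.03 m).
It also fails if it takes over 64 s, if anything falls off the work surface, if the arm or the gripper's body presses on something with over 40 N, if the wrist force passes 120 N, or if a joint passes its speed limit or range.

### The arm

A 6-joint arm with a two-finger parallel gripper is mounted at the origin on the work surface. World frame = base frame: x ahead of the robot, y to its left, z up, the work surface at z = 0. Lengths are in mm, angles in degrees, forces in N, time in s.
With the tool pointing down it reaches from about 300 to 850 mm from the base axis. Payload 4.2 kg.
Tool frame: the origin (TCP) lies at the very end of the fingers, on their centre line; the grasp point (between the pads) lies 19 mm behind it; z points along the fingers, y is the line along which they close (so a half turn about z gives the same grasp; the last joint's range is limited). The gripper opens to 91 mm and grips with 3 to 60 N. Pads are 32 mm wide; open, the fingers measure 118 mm over their backs; the gripper's body (76 mm by 178 mm) begins 60 mm behind the grasp point.
Start: joints at [66.119, 18.312, 89.639, -0, 72.044, -1.146], TCP at [222.223, 530.339, 213.976] pointing down, gripper open.
Joint ranges: [-177.97, 177.97], [-48.28, 115.42], [12.27, 149.76], [-77.06, 257.06], [2.81, 150.46], [-146.56, 146.56]. Speed limits (degrees/s): [147.25, 147.25, 180, 180, 180, 180].

### API

Orientations are given as [roll, pitch, yaw] about the fixed x, y, z axes, in that order (R = Rz(yaw) Ry(pitch) Rx(roll)).
In Python, from workcell import * gives the robot as it stands.
- The arm moves only by the tool move_arm, never from a script. Its argument "motion" is a list of rows, each a list of 3 entries, a list of its own where there are three numbers: the finger opening in mm, from 0 to 91.2, then the shift along the world's x, y, z in units of 25 mm (1.0 is 25 mm), then the turn, a rotation vector about the world's x, y, z in units of 4 degrees (1.0 is 4 degrees). In form: [[grip, [x, y, z], [ax, ay, az]], ...]. A call has 1 to 20 rows; each row shifts and turns the commanded pose from where the row before left it; what a row does not reach is not made up. A row lasts 1/12 s, in which the tool goes at most 41.7 mm and 7.16 degrees, less where a joint would pass 70% of its speed; a pose out of reach is approached as far as the arm can. A call with a number of a shift or a turn outside -1 to 1 is refused whole. A call with a gripper value outside its range is refused whole. The fingers move at their own pace and stop on an object; "grip_force" is the grip in N (left out, the last holds). Time passes only in rows, so rows that do not move let the fingers close. It gives the time, the measured TCP pose, the force, the opening and the grip force at its end, in the units of the state.
- state(): the state, without advancing time (a new reading comes with each control period).
- grab_frame(name): name is "side" or "top" or "wrist"; returns the picture (420x560x3 uint8, blue, green, red); there is no depth.
- camera_info(name): a dict with "fx", "fy", "cx", "cy" (pixels), "rvec" (rotation vector, rad) and "tvec" (3), from world to camera coordinates, as OpenCV has them. Camera axes: x right, y down, z forward; pixel columns grow to the right and rows downward; lengths in mm; the calibration is good to about 2 mm. A picture is of the moment at which its call begins: read the wrist's pose just before it. camera_info takes no time and is no camera call; for the wrist camera it gives the pose at the moment of the call.
- job_done(): hands the job in; it is judged then, once.
The state is a dict: "time_s": time; "qpos": joint angles; "qvel": joint speeds; "effort": joint torques, N m; "ee_pos": TCP position; "ee_rot": TCP orientation; "force": force on the tool from outside, world axes, zero at the start; "torque": the same for the moment, N m; "gripper_width": finger opening in mm; "gripper_force": force on a finger pad.
Only numpy, scipy, OpenCV 4.12 (cv2) and the standard library are available. Lean on these libraries where they do the work, as an engineer would, in place of code of your own. Each camera call takes 0.05 s, during which the arm holds its last target. There are 200 camera calls.

## Working session

There is one attempt and no reset: what is moved stays moved. The work goes in short steps, Python scripts to look and compute and a tool call to move; the robot and the scene stay as the last step left them, time stands still between calls to the robot, and variables do not carry over. Pictures are saved under pics/ and viewed, at most 10 in all, crops included, and the job is handed in when it is done.

Besides the shell and the picture viewer there is one more tool, called after ">>>" by a JSON object that holds its "name" and its "arguments". move_arm: Moves the arm, as the interface text tells. Shifts and turns lie within -1 to 1; 1 stands for 25 mm of shift or 4 degrees of turn. Its arguments: {"type":"object","properties":{"motion":{"type":"array","items":{"type":"array"}},"grip_force":{"type":"number"}},"required":["motion"]}

```bash
mkdir -p pics; python3 - <<'E'
from workcell import *
import cv2
for n in("side","top"):
    cv2.imwrite(f"pics/{n}0.png",grab_frame(n)); print(n,camera_info(n))
print(state())
E
```

```text
side {'fx': 389.2420011546385, 'fy': 389.2420011546385, 'cx': 282.6343231933107, 'cy': 209.04592737434953, 'rvec': array([ 2.15096205, -0.65168821,  0.35046263]), 'tvec': array([-489.51167137,  261.36865453,  624.54209176])}
top {'fx': 393.80082778960195, 'fy': 393.80082778960195, 'cx': 275.0084868256372, 'cy': 204.6552973380416, 'rvec': array([ 2.16446189, -2.14561526,  0.04113553]), 'tvec': array([ 21.01998857, 591.41009726, 770.05757226])}
{'time_s': 0.1, 'qpos': array([ 6.61218126e+01,  1.83489724e+01,  8.96972973e+01, -1.18064009e-03,
        7.20439805e+01, -1.14344803e+00]), 'qvel': array([-0.04386719, -0.03295957, -0.13557529, -0.07324452,  0.02185376,
        0.00133014]), 'effort': array([-1.51242395e-03, -4.13329589e+01, -2.32510650e+01,  7.27124163e-02,
        4.21103602e-02, -4.85180954e-05]), 'ee_pos': array([222.02475337, 529.9360288 , 213.20874021]), 'ee_rot': array([-1.79909745e+02, -6.78659138e-04,  1.57265625e+02]), 'force': array([ 0.49363893, -0.15159265, -0.30835718]), 'torque': array([-0.02556453,  0.00240033, -0.01344878]), 'gripper_force': 0.0, 'gripper_width': 91.3472178457984}
```

View pics/side0.png

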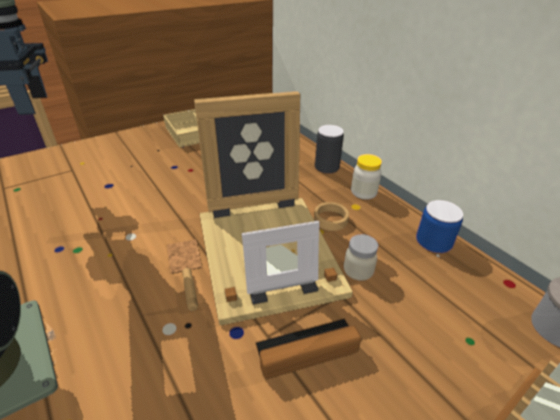

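View pics/top0.png

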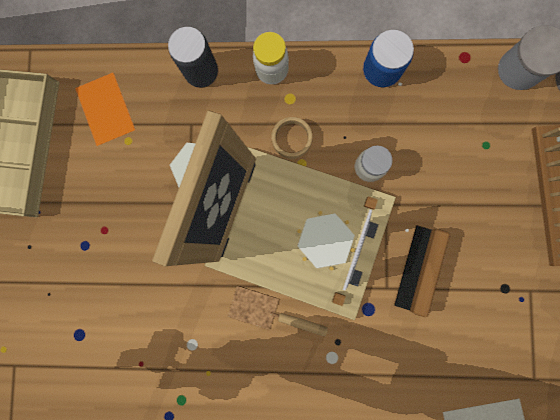

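The side view shows the frame upright (hinge row ~208, top row ~98) and the flap upright. In the top view the board corners are at about (397,197), (357,318) and (207,265). I'll enlarge both to read the corners.

```bash
python3 - <<'E'
import cv2
a=cv2.imread("pics/side0.png")[85:325,180:370]; cv2.imwrite("pics/side_c.png",cv2.resize(a,None,fx=2.5,fy=2.5,interpolation=2))
a=cv2.imread("pics/top0.png")[100:330,145:410]; cv2.imwrite("pics/top_c.png",cv2.resize(a,None,fx=2.5,fy=2.5,interpolation=2))
E
```

```text
(no output)
```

View pics/side_c.png

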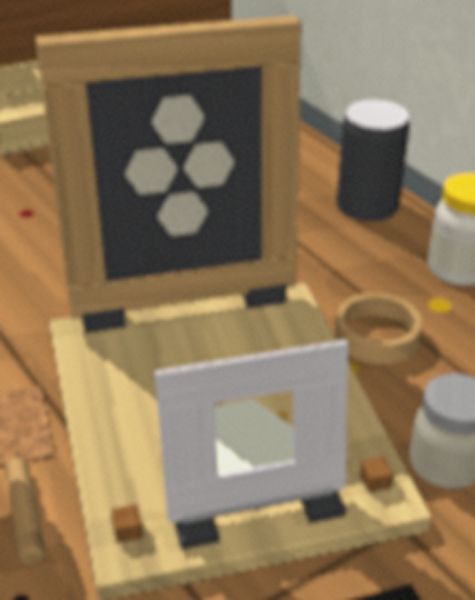

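View pics/top_c.png

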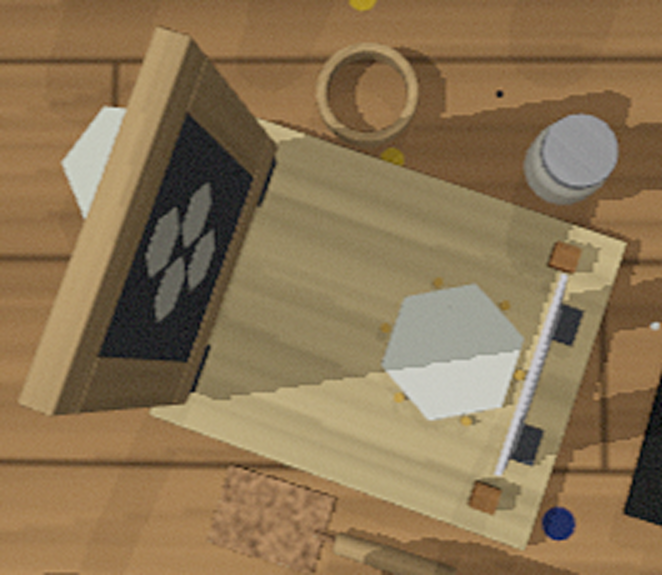

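```bash
cat > h.py <<'E'
import numpy as np, cv2
from workcell import *
from scipy.optimize import least_squares
def rx(a): c,s=np.cos(a),np.sin(a); return np.array([[1,0,0],[0,c,-s],[0,s,c]])
def flap(p,a): return np.array([0,-120,28])+rx(a)@np.array(p,float)
def frame(p,a): return np.array([0,130,36])+rx(-a)@np.array(p,float)
def world(q,P):
    c,s=np.cos(P[2]),np.sin(P[2]); return np.array([c*q[0]-s*q[1]+P[0],s*q[0]+c*q[1]+P[1],q[2]])
def proj(n,w):
    i=camera_info(n); K=np.array([[i['fx'],0,i['cx']],[0,i['fy'],i['cy']],[0,0,1]])
    return cv2.projectPoints(np.array(w,float).reshape(-1,1,3),np.array(i['rvec']),np.array(i['tvec']),K,None)[0].reshape(-1,2)
E
python3 - <<'E'
from h import *
b=lambda x,y,z=18:(lambda P:np.array([x,y,z]))
fl=lambda *p:(lambda P:flap(p,P[3])); fr=lambda *p:(lambda P:frame(p,P[4]))
T=[(b(130,-160),627,242),(b(-130,-160),525,549),(b(-130,160),150,412),
(fr(110,-260,0),192,35),(fr(-110,-260,0),55,413),(fr(110,-260,22),160,28),(fr(-110,-260,22),20,402),(fr(110,0,0),277,153),(fr(-110,0,0),187,403)]
S=[(b(130,-160),430,518),(b(-130,-160),100,585),(b(-130,160),50,322),
(fl(-70,130,0),156,371),(fl(70,130,0),347,342),
(fr(110,-260,0),299,58),(fr(-110,-260,0),42,88)]
obs=[("top",f,x/2.5+145,y/2.5+100) for f,x,y in T]+[("side",f,x/2.5+180,y/2.5+85) for f,x,y in S]
S2={"top":T,"side":S}
def res(P):
    return np.concatenate([(proj(n,world(f(P),P))[0]-[x,y]) for n,f,x,y in obs])
best=min((least_squares(res,[x,y,w,1.5,1.7],loss='soft_l1') for x,y in[(300,550),(500,0),(500,300)] for w in np.arange(-3,3.2,.8)),key=lambda r:r.cost)
P=best.x;print(P[:2],np.degrees(P[2]),P[3:],best.cost);print(res(P).reshape(-1,2).round(1))
np.save("P.npy",P)
E
```

```text
Traceback (most recent call last):
  File "h.py", line 10, in proj
    i=camera_info(n); K=np.array([[i['fx'],0,i['cx']],[0,i['fy'],i['cy']],[0,0,1]])
ValueError: time passes only in moves, steps and waits
```

```bash
sed -i 's/^def proj/from functools import lru_cache\ncamera_info=lru_cache(camera_info)\ndef proj/' h.py
cat > fit.py <<'E'
from h import *
b=lambda x,y,z=18:(lambda P:np.array([x,y,z]))
fl=lambda *p:(lambda P:flap(p,P[3])); fr=lambda *p:(lambda P:frame(p,P[4]))
T=[(b(130,-160),627,242),(b(-130,-160),525,549),(b(-130,160),150,412),
(fr(110,-260,0),192,35),(fr(-110,-260,0),55,413),(fr(110,-260,22),160,28),(fr(-110,-260,22),20,402),(fr(110,0,0),277,153),(fr(-110,0,0),187,403)]
S=[(b(130,-160),430,518),(b(-130,-160),100,585),(b(-130,160),50,322),
(fl(-70,130,4),156,371),(fl(70,130,4),347,342),
(fr(110,-260,0),299,58),(fr(-110,-260,0),42,88)]
obs=[("top",f,x/2.5+145,y/2.5+100) for f,x,y in T]+[("side",f,x/2.5+180,y/2.5+85) for f,x,y in S]
def res(P):
    return np.concatenate([(proj(n,world(f(P),P))[0]-[x,y]) for n,f,x,y in obs])
best=min((least_squares(res,[x,y,w,1.5,1.7],loss='soft_l1') for x,y in[(300,550),(500,0),(500,300)] for w in np.arange(-3,3.2,.8)),key=lambda r:r.cost)
P=best.x;print(P[:2],np.degrees(P[2]),P[3:],best.cost);print(res(P).reshape(-1,2).round(1))
np.save("P.npy",P)
print(world(flap((0,130,4),P[3]),P),world(frame((0,-260,22),P[4]),P))
i=camera_info("top");R=cv2.Rodrigues(np.array(i['rvec']))[0];C=-R.T@i['tvec']
for n,u,v,z in[("squeegeeA",418,228,45),("sqB",447,233,45),("sqC",397,303,45),("sqD",428,315,30),("ink",377,160,75),("tape",291,136,24),("tiles left",171,167,34)]:
    d=R.T@np.array([(u-i['cx'])/i['fx'],(v-i['cy'])/i['fy'],1]);w=C+d*(z-C[2])/d[2]
    c,s=np.cos(P[2]),np.sin(P[2]);q=w[:2]-P[:2];print(n,w.round(),[round(c*q[0]+s*q[1]),round(-s*q[0]+c*q[1])])
E
python3 fit.py
```

```text
[538.26393428 -24.55944041] 1061.1579119097078 [-23.74799546   1.66344341] 44.03564490010657
[[  0.5  -0.1]
 [  0.1   0.9]
 [ -0.6   0.7]
 [  1.4   0.2]
 [ -0.1   1.7]
 [ -0.3  -1.5]
 [ -0.6   0.5]
 [  1.3  -3.1]
 [  0.    0.5]
 [  1.6  -1.2]
 [ -1.    0.2]
 [  0.1  -1.8]
 [  0.3   0.1]
 [  0.7  -0.8]
 [  2.1 -15.3]
 [ -1.2 -18.5]]
[ 506.00539803 -119.09059218  156.49643625] [595.09197198 141.97073981 292.84962387]
squeegeeA [ 546. -251.   45.] [81, -212]
sqB [ 537. -306.   45.] [90, -267]
sqC [ 403. -209.   45.] [-68, -218]
sqD [ 379. -272.   30.] [-71, -285]
ink [ 673. -168.   75.] [174, -93]
tape [733.  -5.  24.] [178, 81]
tiles left [666. 239.  34.] [36, 291]
```

```bash
sed -i 's/0),299,58/0),299,20/;s/0),42,88/0),40,40/;s/,1.5,1.7\]/,1.3,1.7]/;s/np.arange(-3,3.2,.8)/(-.6,-.2)/' fit.py
cat >> fit.py <<'E'
print("flap tool pts (yaw",np.degrees(P[2])+90)
for a in [P[3],1.2,1,.8,.6,.4,.2,0]: print(round(a,2),world(flap((0,108,4),a)-[0,16,0],P).round())
print("frame")
for a in [P[4],1.5,1.3,1.1,.9,.7,.5,.3,.1,0]: print(round(a,2),world(frame((0,-235,22),a)+[0,16,0],P).round())
E
python3 fit.py
```

```text
[538.2705521  -24.47654401] -18.842617886838564 [1.38557656 1.66429381] 11.817335379211002
[[ 0.5 -0.1]
 [ 0.   0.9]
 [-0.7  0.7]
 [ 1.2  0.1]
 [-0.3  1.7]
 [-0.5 -1.5]
 [-0.8  0.4]
 [ 1.2 -3.1]
 [ 0.   0.4]
 [ 1.6 -1.2]
 [-1.   0.1]
 [ 0.1 -1.8]
 [ 0.3  0.1]
 [ 0.7 -0.8]
 [ 2.  -0.1]
 [-0.5  0.6]]
[ 505.97666115 -119.10843717  156.51310443] [595.17066828 142.25981249 292.81044744]
squeegeeA [ 546. -251.   45.] [81, -212]
sqB [ 537. -306.   45.] [90, -267]
sqC [ 403. -209.   45.] [-68, -218]
sqD [ 379. -272.   30.] [-71, -285]
ink [ 673. -168.   75.] [174, -93]
tape [733.  -5.  24.] [178, 81]
tiles left [666. 239.  34.] [36, 291]
flap tool pts (yaw 71.15738211316143
1.39 [ 500. -138.  135.]
1.2 [ 506. -120.  130.]
1 [ 512. -101.  121.]
0.8 [518. -85. 108.]
0.6 [522. -71.  92.]
0.4 [526. -61.  74.]
0.2 [528. -54.  53.]
0 [529. -51.  32.]
frame
1.66 [600. 155. 268.]
1.5 [587. 119. 272.]
1.3 [572.  74. 268.]
1.1 [557.  31. 255.]
0.9 [544.  -8. 234.]
0.7 [532. -43. 204.]
0.5 [522. -71. 168.]
0.3 [515. -93. 126.]
0.1 [ 511. -106.   81.]
0 [ 510. -109.   58.]
```

>>> {"name": "move_arm", "arguments": {"motion": [[91,[0,0,1],[0,0,0]],[91,[0,0,1],[0,0,0]],[91,[0,0,1],[0,0,0]],[91,[0,0,1],[0,0,0]],[91,[0,0,1],[0,0,0]],[91,[0.38,-1,0],[0,0,-1]],[91,[0.38,-1,0],[0,0,-1]],[91,[0.38,-1,0],[0,0,-1]],[91,[0.38,-1,0],[0,0,-1]],[91,[0.38,-1,0],[0,0,-1]],[91,[0.38,-1,0],[0,0,-1]],[91,[0.38,-1,0],[0,0,-1]],[91,[0.38,-1,0],[0,0,-1]],[91,[0.38,-1,0],[0,0,-1]],[91,[0.38,-1,0],[0,0,-1]],[91,[0.38,-1,0],[0,0,-1]],[91,[0.38,-1,0],[0,0,-1]],[91,[0.38,-1,0],[0,0,-1]],[91,[0.38,-1,0],[0,0,-1]],[91,[0.38,-1,0],[0,0,-1]]]}}

```text
time_s: 1.77
ee_pos: [364.7, 154.0, 338.7]
ee_rot: [-180.0, 0.0, 97.1]
force: [0.0, 0.8, -0.6]
gripper_width: 90.8
gripper_force: 0.0
```

>>> {"name": "move_arm", "arguments": {"motion": [[91,[0.38,-1,0],[0,0,-1]],[91,[0.38,-1,0],[0,0,-1]],[91,[0.38,-1,0],[0,0,-1]],[91,[0.38,-1,0],[0,0,-1]],[91,[0.38,-1,0],[0,0,-1]],[91,[0.38,-1,0],[0,0,-1]],[91,[0.38,-1,0],[0,0,-0.5]],[91,[0.38,-1,0],[0,0,0]],[91,[0.38,-1,0],[0,0,0]],[91,[0.38,-1,0],[0,0,0]],[91,[0.38,-1,0],[0,0,0]],[91,[0.38,-1,0],[0,0,0]],[91,[0.38,-1,0],[0,0,0]],[91,[0,0,0],[0,0,0]],[91,[0,0,0],[0,0,0]]]}}

```text
time_s: 3.02
ee_pos: [488.1, -170.4, 338.0]
ee_rot: [-179.9, -0.0, 71.1]
force: [0.5, 0.6, -0.0]
gripper_width: 90.9
gripper_force: 0.0
```

>>> {"name": "move_arm", "arguments": {"motion": [[91,[0,0,-1],[0,0,0]],[91,[0,0,-1],[0,0,0]],[91,[0,0,-1],[0,0,0]],[91,[0,0,-1],[0,0,0]],[91,[0,0,-1],[0,0,0]],[91,[0,0,-1],[0,0,0]],[91,[0,0,-1],[0,0,0]],[91,[0,0,-1],[0,0,0]],[91,[0,0,-0.12],[0,0,0]],[91,[0.24,0.64,0],[0,0,0]],[91,[0.24,0.64,0],[0,0,0]],[91,[0.12,0.36,-0.1],[0,0,0]],[91,[0.12,0.36,-0.1],[0,0,0]],[91,[0.12,0.38,-0.18],[0,0,0]],[91,[0.12,0.38,-0.18],[0,0,0]],[91,[0,0,0],[0,0,0]]]}}

```text
time_s: 4.35
ee_pos: [512.3, -98.9, 121.2]
ee_rot: [-179.9, -0.0, 71.3]
force: [-0.5, -0.0, 0.4]
gripper_width: 91.0
gripper_force: 0.0
```

```bash
python3 - <<'E'
from workcell import *
import cv2
a=grab_frame("side")[85:325,150:410];b=grab_frame("top")[100:340,145:405]
cv2.imwrite("pics/a1.png",cv2.resize(cv2.hconcat([a,b]),None,fx=1.5,fy=1.5))
E
```

```text
(no output)
```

View pics/a1.png

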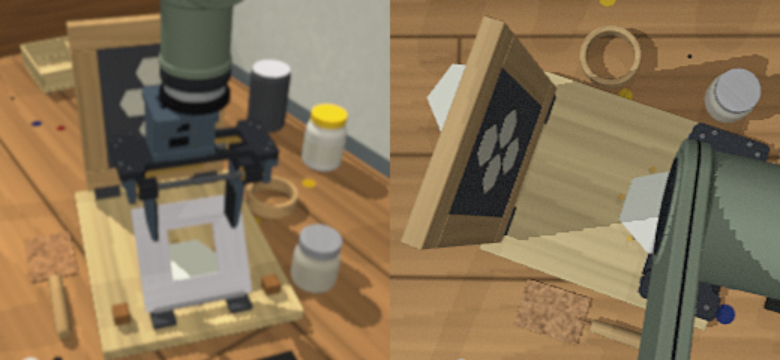

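The fingers press against the flap near its outer side bars, and it has begun to lean. I'll continue the arc.

>>> {"name": "move_arm", "arguments": {"motion": [[91,[0.12,0.3,-0.26],[0,0,0]],[91,[0.12,0.3,-0.26],[0,0,0]],[91,[0.08,0.28,-0.32],[0,0,0]],[91,[0.08,0.28,-0.32],[0,0,0]],[91,[0.08,0.2,-0.36],[0,0,0]],[91,[0.08,0.2,-0.36],[0,0,0]]]}}

```text
time_s: 4.95
ee_pos: [526.2, -60.9, 73.8]
ee_rot: [-180.0, -0.0, 71.3]
force: [-0.2, -0.8, 0.6]
gripper_width: 91.0
gripper_force: 0.5
```

>>> {"name": "move_arm", "arguments": {"motion": [[91,[0.04,0.14,-0.42],[0,0,0]],[91,[0.04,0.14,-0.42],[0,0,0]],[91,[0.02,0.06,-0.36],[0,0,0]],[91,[0,0,-0.2],[0,0,0]],[91,[0,0,-0.2],[0,0,0]],[91,[0,0,0],[0,0,0]]]}}

```text
time_s: 5.45
ee_pos: [527.9, -53.2, 33.8]
ee_rot: [-179.9, 0.0, 71.3]
force: [-0.1, -0.3, -0.4]
gripper_width: 90.6
gripper_force: 0.0
```

Press down a little until a stop force shows.

>>> {"name": "move_arm", "arguments": {"motion": [[91,[0,0,-0.06],[0,0,0]],[91,[0,0,-0.06],[0,0,0]],[91,[0,0,-0.04],[0,0,0]],[91,[0,0,0],[0,0,0]]]}}

```text
time_s: 5.78
ee_pos: [528.8, -53.4, 32.2]
ee_rot: [180.0, -0.0, 71.2]
force: [-1.5, -0.3, 6.3]
gripper_width: 91.1
gripper_force: 3.6
```

```bash
python3 - <<'E'
from workcell import *
import cv2
a=grab_frame("side")[85:325,150:410]
cv2.imwrite("pics/a2.png",cv2.resize(a,None,fx=2,fy=2))
E
```

```text
(no output)
```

View pics/a2.png

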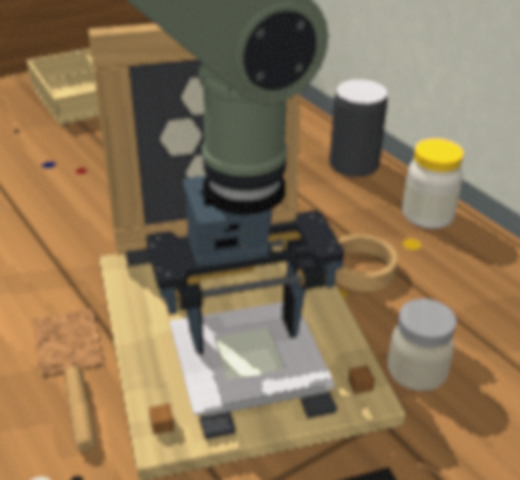

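The flap lies flat against its stop (6 N). Next: up, over the frame and down behind it.

>>> {"name": "move_arm", "arguments": {"motion": [[91,[0,0,0.6],[0,0,0]],[91,[0,0,1],[0,0,0]],[91,[0,0,1],[0,0,0]],[91,[0,0,1],[0,0,0]],[91,[0,0,1],[0,0,0]],[91,[0,0,1],[0,0,0]],[91,[0,0,1],[0,0,0]],[91,[0,0,1],[0,0,0]],[91,[0,0,1],[0,0,0]],[91,[0,0,1],[0,0,0]],[91,[0,0,1],[0,0,0]],[91,[0,0,1],[0,0,0]],[91,[0,0,1],[0,0,0]],[91,[0,0,1],[0,0,0]],[91,[0,0,0],[0,0,0]]]}}

```text
time_s: 7.08
ee_pos: [530.3, -53.5, 376.6]
ee_rot: [179.4, -0.1, 71.2]
force: [0.7, -0.4, 0.7]
gripper_width: 90.9
gripper_force: 0.0
```

>>> {"name": "move_arm", "arguments": {"motion": [[91,[0.32,0.95,0],[0,0,0]],[91,[0.32,0.95,0],[0,0,0]],[91,[0.32,0.95,0],[0,0,0]],[91,[0.32,0.95,0],[0,0,0]],[91,[0.32,0.95,0],[0,0,0]],[91,[0.32,0.95,0],[0,0,0]],[91,[0.32,0.95,0],[0,0,0]],[91,[0.32,0.95,0],[0,0,0]],[91,[0.32,0.95,0],[0,0,0]],[91,[0.32,0.95,0],[0,0,0]],[91,[0,0,0],[0,0,0]],[91,[0,0,0],[0,0,0]]]}}

```text
time_s: 8.08
ee_pos: [608.6, 185.1, 369.7]
ee_rot: [-179.9, 0.1, 71.4]
force: [-0.1, 0.8, -0.7]
gripper_width: 91.3
gripper_force: 0.0
```

>>> {"name": "move_arm", "arguments": {"motion": [[91,[0,0,-1],[0,0,0]],[91,[0,0,-1],[0,0,0]],[91,[0,0,-1],[0,0,0]],[91,[0,0,-1],[0,0,0]],[91,[0,0,-0.06],[0,0,0]],[91,[0,0,0],[0,0,0]],[91,[-0.2,-0.6,0],[0,0,0]],[91,[-0.2,-0.6,0],[0,0,0]],[91,[-0.13,-0.36,0.04],[0,0,0]],[91,[-0.13,-0.36,0.04],[0,0,0]],[91,[-0.13,-0.36,0.04],[0,0,0]],[91,[-0.13,-0.36,0.04],[0,0,0]]]}}

```text
time_s: 9.08
ee_pos: [586.4, 117.6, 274.7]
ee_rot: [179.8, -0.1, 71.2]
force: [3.6, 2.7, 1.3]
gripper_width: 91.0
gripper_force: 1.9
```

```bash
python3 - <<'E'
from workcell import *
import cv2
a=grab_frame("side")[25:325,150:410];b=grab_frame("top")[50:350,145:405]
cv2.imwrite("pics/a3.png",cv2.resize(cv2.hconcat([a,b]),None,fx=1.5,fy=1.5))
E
```

```text
(no output)
```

View pics/a3.png

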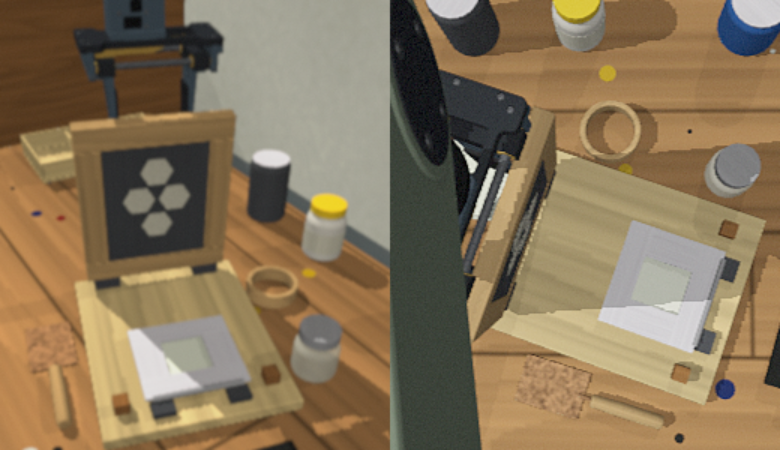

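>>> {"name": "move_arm", "arguments": {"motion": [[91,[-0.12,-0.35,-0.05],[0,0,0]],[91,[-0.12,-0.35,-0.05],[0,0,0]],[91,[-0.12,-0.35,-0.05],[0,0,0]],[91,[-0.12,-0.35,-0.05],[0,0,0]],[91,[-0.12,-0.35,-0.05],[0,0,0]],[91,[-0.12,-0.35,-0.1],[0,0,0]],[91,[-0.12,-0.35,-0.1],[0,0,0]],[91,[-0.12,-0.35,-0.1],[0,0,0]],[91,[-0.12,-0.35,-0.1],[0,0,0]],[91,[-0.12,-0.35,-0.1],[0,0,0]],[91,[-0.1,-0.31,-0.17],[0,0,0]],[91,[-0.1,-0.31,-0.17],[0,0,0]],[91,[-0.1,-0.31,-0.17],[0,0,0]],[91,[-0.1,-0.31,-0.17],[0,0,0]],[91,[-0.1,-0.31,-0.17],[0,0,0]]]}}

```text
time_s: 10.43
ee_pos: [542.5, -8.4, 232.7]
ee_rot: [-179.9, -0.0, 71.3]
force: [-0.3, 3.4, 0.0]
gripper_width: 91.1
gripper_force: 1.2
```

>>> {"name": "move_arm", "arguments": {"motion": [[91,[-0.1,-0.28,-0.24],[0,0,0]],[91,[-0.1,-0.28,-0.24],[0,0,0]],[91,[-0.1,-0.28,-0.24],[0,0,0]],[91,[-0.1,-0.28,-0.24],[0,0,0]],[91,[-0.1,-0.28,-0.24],[0,0,0]]]}}

```text
time_s: 10.85
ee_pos: [530.7, -43.4, 202.7]
ee_rot: [180.0, -0.0, 71.3]
force: [0.9, 1.9, 1.3]
gripper_width: 91.0
gripper_force: 1.0
```

>>> {"name": "move_arm", "arguments": {"motion": [[91,[-0.07,-0.22,-0.28],[0,0,0]],[91,[-0.07,-0.22,-0.28],[0,0,0]],[91,[-0.07,-0.22,-0.28],[0,0,0]],[91,[-0.07,-0.22,-0.28],[0,0,0]],[91,[-0.07,-0.22,-0.28],[0,0,0]],[91,[-0.06,-0.18,-0.34],[0,0,0]],[91,[-0.06,-0.18,-0.34],[0,0,0]],[91,[-0.06,-0.18,-0.34],[0,0,0]],[91,[-0.06,-0.18,-0.34],[0,0,0]],[91,[-0.06,-0.18,-0.34],[0,0,0]],[91,[-0.03,-0.1,-0.36],[0,0,0]],[91,[-0.03,-0.1,-0.36],[0,0,0]],[91,[-0.03,-0.1,-0.36],[0,0,0]],[91,[-0.03,-0.1,-0.36],[0,0,0]],[91,[-0.03,-0.1,-0.36],[0,0,0]]]}}

```text
time_s: 12.1
ee_pos: [510.8, -105.4, 80.0]
ee_rot: [180.0, -0.0, 71.3]
force: [0.5, 1.2, 0.8]
gripper_width: 91.1
gripper_force: 0.7
```

>>> {"name": "move_arm", "arguments": {"motion": [[91,[-0.01,-0.04,-0.2],[0,0,0]],[91,[-0.01,-0.04,-0.2],[0,0,0]],[91,[0,-0.02,-0.2],[0,0,0]],[91,[0,0,-0.1],[0,0,0]],[91,[0,0,-0.1],[0,0,0]],[91,[0,0,-0.1],[0,0,0]],[91,[0,0,0],[0,0,0]]]}}

```text
time_s: 12.68
ee_pos: [510.4, -108.0, 58.4]
ee_rot: [180.0, 0.0, 71.3]
force: [0.8, 0.1, 0.4]
gripper_width: 91.0
gripper_force: 0.0
```

>>> {"name": "move_arm", "arguments": {"motion": [[91,[0,0,-0.06],[0,0,0]],[91,[0,0,-0.06],[0,0,0]],[91,[0,0,-0.04],[0,0,0]],[91,[0,0,0],[0,0,0]],[91,[0,0,0],[0,0,0]]]}}

```text
time_s: 13.1
ee_pos: [510.6, -107.9, 57.9]
ee_rot: [179.9, -0.0, 71.3]
force: [-5.5, 0.5, 23.7]
gripper_width: 90.9
gripper_force: 12.0
```

Firm stop (24 N at z = 58). Retreat and check.

>>> {"name": "move_arm", "arguments": {"motion": [[91,[0,0,0.5],[0,0,0]],[91,[0,0,1],[0,0,0]],[91,[0,0,1],[0,0,0]],[91,[0,0,1],[0,0,0]],[91,[0,0,1],[0,0,0]],[91,[0,0,1],[0,0,0]],[91,[0,0,1],[0,0,0]],[91,[0,0,0],[0,0,0]],[91,[0,0,0],[0,0,0]]]}}

```text
time_s: 13.85
ee_pos: [511.0, -107.9, 218.3]
ee_rot: [179.8, -0.0, 71.3]
force: [-0.3, -0.2, -1.2]
gripper_width: 91.1
gripper_force: 0.0
```

```bash
python3 - <<'E'
from workcell import *
import cv2
a=grab_frame("side")[85:385,130:390];b=grab_frame("top")[50:350,145:475]
cv2.imwrite("pics/a4.png",cv2.resize(cv2.hconcat([a,b]),None,fx=1.33,fy=1.33))
E
```

```text
(no output)
```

View pics/a4.png

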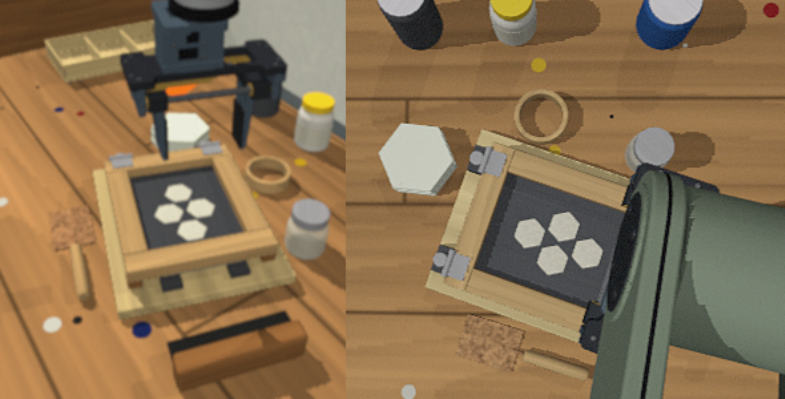

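The frame is shut and level over the flap, the bystanders are in place, and the arm is clear.

```bash
python3 -c "
from workcell import *
print(job_done())"
```

```text
the job is handed in; nothing more can be done
None
```

The flap was pushed flat first, then the frame was swung gently shut over it. In the last pictures the bystanders were in place and the arm clear, with the tile hidden under the frame. The job is handed in, but the hand-in gave no verdict.

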